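# Check a glass basket in the strain viewer

## Robot

A 7-joint arm with a two-finger parallel gripper is mounted at the origin on the work surface. World frame = base frame: x ahead of the robot, y to its left, z up, the work surface at z = 0. Lengths are in m, angles in rad, forces in N, time in s.
With the tool pointing down it reaches from about 0.4 to 0.9 m from the base axis. Payload 5.5 kg.
Tool frame: the origin (TCP) lies midway between the tips of the shut fingers; the grasp point (between the pads) lies 19 mm behind it (manip.grip_depth is the distance from the TCP to the grasp point, in m); z points along the fingers, x is the direction in which the jaws open and shut, and the axes are right-handed (so a half turn about z gives the same grasp; the last joint's range is limited). The gripper opens to 92 mm and grips with 3 to 60 N. Pads are 19 mm wide; open, the fingers measure 130 mm over their backs; the gripper's body (75 mm by 190 mm) begins 47 mm behind the grasp point.
Start: joints at [-1.051, 0.501, -0.427, 1.55, 0.221, 1.138, -0.21], TCP at [0.165, 0.629, 0.227] pointing down, gripper open.
Joint ranges: [-2.88, 2.88], [-0.31, 2.03], [-1.54, 1.56], [0.2, 2.42], [-1.41, 4.55], [0.19, 2.02], [-2.57, 2.57]. Speed limits (rad/s): [2.57, 2.57, 3.14, 3.14, 3.14, 3.14, 3.14].

## Interface

Orientations are given as a unit quaternion [x, y, z, w].
In Python, from bench import manip, effector, viewer gives the robot as it stands. Calls block until the motion is done:
- manip.move_pose(position, orientation): joint-space move of the TCP to a pose.
- manip.servo_line(position, ori=None, vel=0.15): straight line of the TCP; ori=None keeps the orientation; vel is the mean speed in m/s.
- manip.movej(angles): joint-space move.
- effector.open_jaws() and effector.close(f_grip=None): open the fingers fully, or close them until they stop; f_grip is the grip in N (None keeps the last).
- manip.sleep(seconds).
- manip.solve_ik(position, orientation): joint angles nearest the present ones, or None.
- viewer.get_image(name): name is "scene" or "top" or "wrist"; returns the picture (384x512x3 uint8, red, green, blue); there is no depth.
- viewer.get_calibration(name): a dict with "vfov" (degrees; the focal length in pixels is half the picture's height over the tangent of half this angle, whatever the lens; pixels are square), "cx", "cy" (the principal point, pixels), "eye" and "attitude" of the camera in the world. Camera axes: x right, y down, z forward; pixel columns grow to the right and rows downward; lengths in m; the calibration is good to about 2 mm. A picture is of the moment at which its call begins: read the wrist's pose just before it. get_calibration takes no time and is no camera call; for the wrist camera it gives the pose at the moment of the call.
A pose or a line that the arm cannot do raises manip.PlanningError and nothing moves.
- manip.hand_in(): hands the job in, once; it reports no verdict.
Readings, each from a call of its own:
- manip.current_clock(): time.
- manip.current_q(): joint angles.
- manip.current_joint_velocities(): joint speeds.
- manip.current_tau(): joint torques, N m.
- manip.current_tool_pos(): TCP position.
- manip.current_tcp_rot(): TCP orientation.
- manip.current_force(): force on the tool from outside, world axes, zero at the start.
- manip.current_wrist_torque(): the same for the moment, N m.
- manip.current_finger_gap(): finger opening in m.
Only numpy, scipy, OpenCV 4.12 (cv2) and the standard library are available. Lean on these libraries where they do the work, as an engineer would, in place of code of your own. Each camera call takes 0.05 s, during which the arm holds its last target. There are 200 camera calls.

## Task

Get the strain viewer ready by turning the lock collar of its viewing filter all the way home to the locked mark, its lever upright against the stop. Then hang the glass basket by its arched handle on the viewer's two-pronged hook, both prongs under the handle, without knocking or dropping the glass, and leave it hanging level and still. Leave the other things on the bench where they are and the collar locked.

Things in the scene. Friction and masses are not known exactly. Their poses are not given: they have to be found in the camera images.
- viewer: Glass strain viewer, fixed: grey base plate 150 x 410 x 20 mm. Origin: centre of its underside on the bench; x to its rear (away from the robot at yaw 0), y along the plate. At its +y end (y 115 to 195 mm) a lamp house 130 mm deep, 235 mm high; at its -y end (y -195 to -149) the round filter in its collar, 224 mm high without lever; between them a hook. Open to front and top.
- hook_seat (a point): Steel hook: midway between its two prongs, at their tops (viewer 0, 0, 244 mm). Prongs 8 mm thick at y -33 and +33 mm run along x from a rear crossbar on a post (x +62, top 252 mm high) to upturned front tips (x -48, 20 mm above the seat), sagging to the middle so that a bar laid across settles at the seat. Nothing above or between them. Axes as the viewer's.
- collar (a joint): Turn of the captive lock collar (knurled ring 132 mm across, 22 mm thick) about the viewer's y axis through collar_axis. 0: lever leans 65 degrees forward, to -x. Grows as the lever rises; 1.134 rad: lever upright at its stop, which carries the white locked mark on top of the bracket. Starts 0 to 0.45. Stiff (about 2.5 N at the knob), stays where it is left.
- collar_axis (a point): Centre of the lock collar, 150 mm above the bench (viewer frame 0, -160, 150 mm). Axes as the viewer's.
- collar_knob (a point): Centre of the black knob on the collar's lever, 120 mm from collar_axis: a short cylinder 22 mm across, 26 mm long, lying along the viewer's y, with flat ends; on a 10 mm stem that starts at the collar's rim, 66 mm from the axis. Free on both sides in y and above.
- basket: Amber glass basket, loose, 0.17 to 0.34 kg: open bowl 120 mm across, 66 mm high, with a rigid overhead handle of 10 mm glass rod. Origin: centre of its underside, z up. Handle in its y-z plane: legs at y -60 and +60 mm, straight top bar along y, 96 mm long, 150 mm up. Stands upright on the bench. The only thing with an overhead handle. Either way round does.
- basket_bar (a point): Middle of the basket handle's straight top bar (centre of the rod), 150 mm above the basket's underside.
- bowl: Bystander: amber glass bowl without handle, 104 mm across, 62 mm high. Origin: centre of its underside. Leave alone.
- jar: Bystander: green glass jar with steel lid, 72 mm across, 95 mm high. Origin: centre of its underside. Leave alone.
- dish: Bystander: white ceramic frit dish 85 x 120 mm, 35 mm high, in front of the viewer. Origin: centre of its underside. Leave alone.
- paddle: Bystander: graphite paddle with wooden handle, 225 mm long, 24 mm high, lying along its x, in front of the viewer's collar end. Origin: on the bench under its middle. Leave alone.
- weight: Bystander: brass cylinder 56 mm across, 45 mm high, in front of the viewer's lamp end. Origin: centre of its underside. Leave alone.
- mug: Bystander: blue ceramic mug 80 mm across, 85 mm high, beyond the viewer. Origin: centre of its underside. Leave alone.
- spoon: Bystander: steel spoon with wooden handle, lying on the bench behind the viewer. Origin: on the bench under its middle. Leave alone.
Not all that is in view belongs to the job. Leave any purple or red look-alike of the basket alone.

How it is judged:
On the way, in this order (a step that is already met when the one before it is completed fails the run):
1. the lock collar is turned home to its locked mark (value of joint collar above 1.07 rad), for 0.2 s.
2. then the basket is hung by its handle across both prongs of the hook (x of basket_bar in the frame of hook_seat between -0.04 and 0.055 m and y of basket_bar in the frame of hook_seat between -0.025 and 0.025 m and z of basket_bar in the frame of hook_seat between -0.002 and 0.013 m and contact force between basket and viewer above 0.8 N), for 0.2 s.
At the end, for the whole second after the job is handed in: Collar above 1.07 rad (locked is 1.134); basket hanging by its handle bar across both prongs: bar middle from the hook seat within 25 mm in y, -40 to +55 mm in x, -2 to +13 mm in z; basket within 0.17 rad of upright and slower than 0.05 m/s (value of joint collar above 1.07 rad and x of basket_bar in the frame of hook_seat between -0.04 and 0.055 m and y of basket_bar in the frame of hook_seat between -0.025 and 0.025 m and z of basket_bar in the frame of hook_seat between -0.002 and 0.013 m and angle between basket's own z axis and vertical below 0.17 rad and linear speed of basket below 0.05 m/s); the robot touches nothing.
It fails at once if the glass basket is knocked or pressed hard against the viewer (more than 40 N between them) (contact force between basket and viewer above 40 N).
It fails at once if the glass basket is dropped (it moves faster than 0.4 m/s with no finger on it, a fall of about 8 mm) (linear speed of basket above 0.4 m/s and contact force between basket and the fingers below 0.1 N).
It fails at once if a bystander is shifted by more than 30 mm (distance of any of bowl, jar, dish, paddle, weight, mug, spoon from where it was at the start of the episode above 0.03 m).
It also fails if it takes over 61 s, if anything falls off the work surface, if the arm or the gripper's body presses on something with over 40 N, if the wrist force passes 120 N, or if a joint passes its speed limit or range.

## Working session

There is one attempt and no reset: what is moved stays moved. The work goes in short steps, each a Python script; the robot and the scene stay as the last script left them, time stands still between calls to the robot, and variables do not carry over. Pictures are saved under pics/ and viewed, about 8 in all and at most 12, crops included, and the job is handed in when it is done.

```bash
ls; mkdir -p pics
python3 - <<'E'
from bench import manip, effector, viewer
import cv2,numpy as np
for n in("scene","top"):
    im=viewer.get_image(n); cv2.imwrite(f"pics/{n}0.png",im[:,:,::-1]); c=viewer.get_calibration(n); print(n,c)
print(manip.current_clock(),manip.current_tcp_rot())
E
```

```text
pics
scene {'vfov': 46.537110245145016, 'cx': 257.71205178729855, 'cy': 188.67411156017562, 'eye': array([ 1.28646218, -0.81838193,  0.94054493]), 'attitude': array([ 0.8234865 ,  0.31161319, -0.17561218, -0.44037207])}
top {'vfov': 48.07405375224215, 'cx': 258.7071751234639, 'cy': 188.28628039664085, 'eye': array([0.35414777, 0.05752146, 1.27490338]), 'attitude': array([-0.70301536,  0.70829433, -0.05220349,  0.03692356])}
0.1 [ 7.91797662e-01  6.10782768e-01 -7.55321532e-04  5.49263700e-04]
```

View pics/scene0.png

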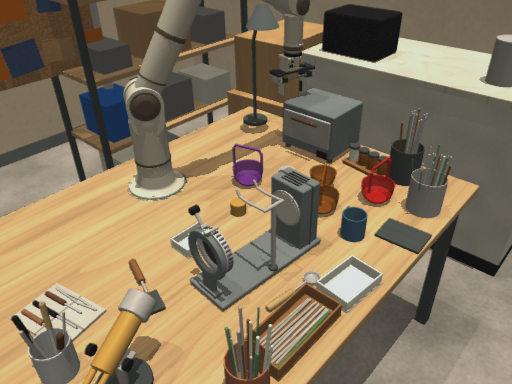

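View pics/top0.png

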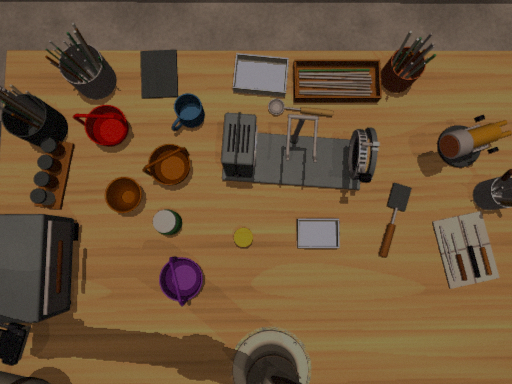

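The scene view shows the amber basket hidden behind the lamp house. In the top view the basket is at about (168,165), with its handle running from (145,172) to (188,152). The viewer spans x 222-378 px, with the collar at about (367,155) and the hook at about (302,140). I'll enlarge it to measure.

```bash
cat > h.py <<'E'
from bench import manip, effector, viewer
import cv2,numpy as np
from scipy.spatial.transform import Rotation as R
def cam(n):
    c=viewer.get_calibration(n); f=192/np.tan(np.radians(c["vfov"])/2)
    return c["eye"],R.from_quat(c["attitude"]),f,c["cx"],c["cy"]
def px2w(c,u,v,z):
    e,r,f,cx,cy=c; d=r.apply([(u-cx)/f,(v-cy)/f,1]); return e+d*(z-e[2])/d[2]
def w2px(c,p):
    e,r,f,cx,cy=c; q=r.inv().apply(np.array(p)-e); return np.array([cx+f*q[...,0]/q[...,2],cy+f*q[...,1]/q[...,2]]).T
def shot(n,name,crop=None,s=1):
    im=viewer.get_image(n)[:,:,::-1]; cv2.imwrite(f"pics/{name}_full.png",im)
    if crop: x0,y0,x1,y1=crop; im=im[y0:y1,x0:x1]
    cv2.imwrite(f"pics/{name}.png",cv2.resize(im,None,fx=s,fy=s,interpolation=cv2.INTER_CUBIC))
E
python3 - <<'E'
from h import *
im=cv2.imread("pics/top0.png")[95:255,135:395]
im=cv2.resize(im,None,fx=3,fy=3,interpolation=cv2.INTER_CUBIC)
cv2.imwrite("pics/topc.png",im)
c=cam("top")
for n,u,v,z in [("baskA",145,172,.145),("baskB",188,152,.145),("bowlc",168,165,.066),("plate",222,180,.02),("plate",358,188,.02)]: print(n,px2w(c,u,v,z))
E
```

```text
baskA [0.54260655 0.3327594  0.145     ]
baskB [0.59600463 0.22007042 0.145     ]
bowlc [0.57556309 0.28756727 0.066     ]
plate [0.53842286 0.1374009  0.02      ]
plate [ 0.51224817 -0.26372101  0.02      ]
```

View pics/topc.png

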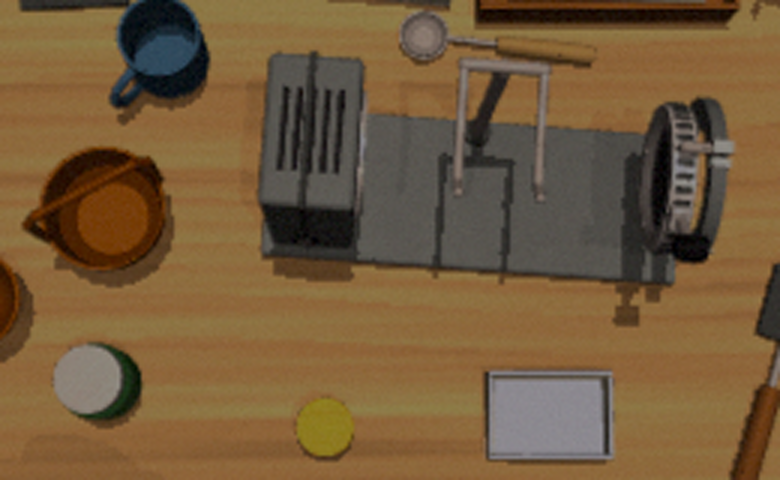

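The crop shows the prong tips at (458,192) and (540,198), the plate's front corners at (263,257) and (673,283), and the knob at (691,247). The basket rim centre is at (103,208), with the handle running from about (30,222) to (152,165). I'll fit the viewer pose by least squares.

Run:
```python
from h import *
from scipy.optimize import least_squares
c=cam("top"); F=lambda X,Y:np.array([135+(X+.5)/3-.5,95+(Y+.5)/3-.5])
pts=[((-48,33,264),458,192),((-48,-33,264),540,198),((62,33,252),462,65),((62,-33,252),547,70),((-75,205,20),263,257),((-75,-205,20),673,283),
((-65,195,235),262,205),((-65,115,235),355,207),((65,195,235),271,55),((65,115,235),363,60)]
P=np.array([p[0] for p in pts])/1e3; U=np.array([F(p[1],p[2]) for p in pts])
def w(x,P): return R.from_euler('z',x[2]).apply(P)+[x[0],x[1],0]
s=least_squares(lambda x:(w2px(c,w(x,P))-U).ravel(),[.58,-.06,-.06],loss='soft_l1')
x=s.x; print(x); print((w2px(c,w(x,P))-U).round(1))
for th in np.arange(0,.5,.1):
    a=np.radians(65)-th; print(th,w(x,np.array([[-.12*np.sin(a),-.16,.15+.12*np.cos(a)]])), w2px(c,w(x,np.array([[-.12*np.sin(a),-.16,.15+.12*np.cos(a)]])))-F(691,247))
cs=cam("scene")
print("scene knob pix by th:",[(t,w2px(cs,w(x,np.array([[-.12*np.sin(1.134-t),-.16,.15+.12*np.cos(1.134-t)]]))).round(1)) for t in(0,.15,.3,.45)])
print("rim",px2w(c,*F(103,208),.066),"bottom",px2w(c,*F(113,215),.004),"barmid",px2w(c,*F(92,193),.15))
a,b=px2w(c,*F(50,212),.15),px2w(c,*F(135,174),.15); print("bardir",np.arctan2(*(b-a)[:2]), a,b)
np.save("v.npy",x)
```

```text
[ 0.59824866 -0.07116484 -0.07219712]
[[ 0.3  0.2]
 [ 0.5  0. ]
 [ 1.  -0.5]
 [-0.5 -0.4]
 [-0.8 -0.3]
 [ 1.2  0.2]
 [-1.7  0.6]
 [-0.1  2.1]
 [-0.8 -0.8]
 [ 0.6 -0.3]]
0.0 [[ 0.47823354 -0.22290291  0.20071419]] [[-4.68793357 15.40455666]]
0.1 [[ 0.48382523 -0.22330732  0.21131841]] [[-3.53194392 12.69126227]]
0.2 [[ 0.49044489 -0.22378607  0.22130995]] [[-2.40547852  9.54902616]]
0.30000000000000004 [[ 0.49802637 -0.22433439  0.23058899]] [[-1.32318203  6.00562288]]
0.4 [[ 0.50649392 -0.22494678  0.23906281]] [[-0.29970355  2.09624318]]
scene knob pix by th: [(0, array([[187.7, 217.3]])), (0.15, array([[189.1, 214.1]])), (0.3, array([[191. , 211.6]])), (0.45, array([[193.5, 209.9]]))]
rim [0.57843096 0.28479103 0.066     ] bottom [0.58281716 0.28642271 0.004     ] barmid [0.57632397 0.27889003 0.15      ]
bardir 2.713953804434727 [0.55950303 0.31535354 0.15      ] [0.59322773 0.24135794 0.15      ]
```

```bash
python3 -c "
import cv2
im=cv2.imread('pics/scene0.png')[150:310,170:360]
cv2.imwrite('pics/scenec.png',cv2.resize(im,None,fx=3.5,fy=3.5,interpolation=cv2.INTER_CUBIC))"
```

```text
(no output)
```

View pics/scenec.png

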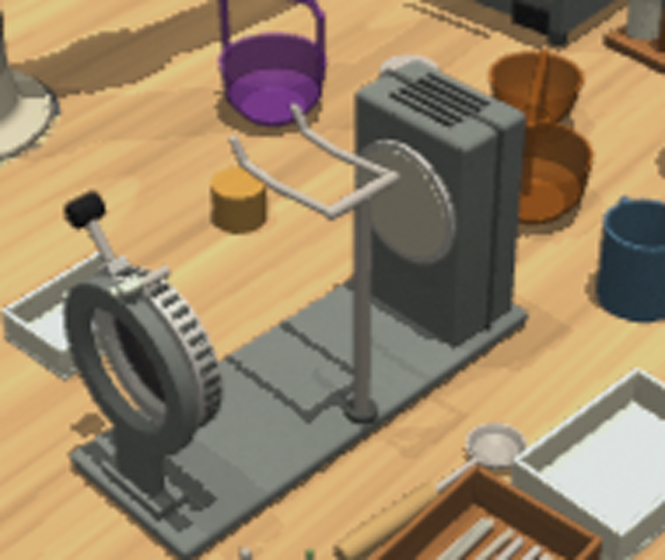

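The scene crop puts the knob at (85,210), which is (194,210) in the full picture. Both cameras then agree on θ≈0.44. The viewer fit is good to about 1 px. Next I'll check IK and push the knob home with the shut fingers.

```bash
cat >> h.py <<'E'
import os
X=np.load("v.npy") if os.path.exists("v.npy") else None
def V(x,y,z): return R.from_euler('z',X[2]).apply([x,y,z])+[X[0],X[1],0]
def Q(a): return np.array([np.cos(a/2),np.sin(a/2),0,0])
def st(s=""): print(s,round(manip.current_clock(),2),manip.current_tool_pos().round(4),"F",np.round(manip.current_force(),1),"gap",round(manip.current_finger_gap(),4))
E
python3 - <<'E'
from h import *
for nm,p,a in [("kn",V(-.125,-.16,.238),X[2]+np.pi/2),("kn-",V(-.125,-.16,.238),X[2]-np.pi/2),("knend",V(-.02,-.16,.25),X[2]+np.pi/2),
 ("bask",[.579,.283,.131],.43),("bask-",[.579,.283,.131],.43-np.pi),("hook",V(-.14,0,.28),X[2]),("hook-",V(-.14,0,.28),X[2]-np.pi),("hookin",V(-.014,0,.235),X[2]),("hookin-",V(-.014,0,.235),X[2]-np.pi)]:
    q=manip.solve_ik(list(p),list(Q(a))); print(nm,np.round(p,3),None if q is None else np.round(q,2))
E
```

```text
kn [ 0.462 -0.222  0.238] [-0.09  0.23  0.57  1.91 -0.15  1.04  2.03]
kn- [ 0.462 -0.222  0.238] [-0.21  0.25  0.71  1.91 -0.19  1.04 -1.06]
knend [ 0.567 -0.229  0.25 ] [ 0.03  0.4   0.4   1.65 -0.17  1.13  1.98]
bask [0.579 0.283 0.131] [-0.37  0.56 -0.17  1.65  0.11  0.94 -0.15]
bask- [0.579 0.283 0.131] [-1.28  1.05  1.35  1.68 -1.06  1.32 -2.43]
hook [ 0.459 -0.061  0.28 ] [-0.16  0.07  0.25  1.96 -0.02  1.11  0.02]
hook- [ 0.459 -0.061  0.28 ] None
hookin [ 0.584 -0.07   0.235] [-0.1   0.35  0.22  1.72 -0.09  1.08  0.07]
hookin- [ 0.584 -0.07   0.235] [-0.81  0.75  1.36  1.74 -0.76  1.3  -2.49]
```

Run:
```python
from h import *
q=list(Q(X[2]-np.pi/2))
p=manip.current_tool_pos(); manip.servo_line([p[0],p[1],.33],vel=.25)
effector.close(20)
manip.move_pose([.42,.12,.42],q); st("wp")
manip.move_pose(list(V(-.13,-.16,.34)),q); st("above")
manip.servo_line(list(V(-.13,-.16,.237)),vel=.2); st("pre")
shot("wrist","w1"); print(w2px(cam("wrist"),np.array([V(-.075,-.16,.243),V(-.048,-.033,.264)])))
```

```text
wp 4.17 [0.4199 0.1209 0.4199] F [-0.1 -0.6 -0.4] gap 0.0006
above 5.5 [ 0.4579 -0.2198  0.34  ] F [1.4 0.1 0.5] gap 0.0002
pre 6.17 [ 0.4579 -0.2212  0.2379] F [-0.1 -0.4 -0.2] gap 0.0003
[[255.32594373 158.41788639]
 [-28.7302723  107.1078272 ]]
```

View pics/w1.png

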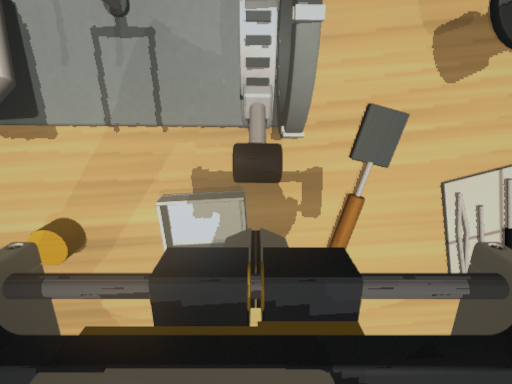

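The wrist view shows the knob at (257,161) against a predicted (255,158), centred on the shut fingers. Pushing now.

Run:
```python
from h import *
manip.servo_line(list(V(-.098,-.16,.238)),vel=.1); st()
manip.servo_line(list(V(-.06,-.16,.243)),vel=.08); st()
manip.servo_line(list(V(-.026,-.16,.252)),vel=.06); st()
x=-.026
while x<-.008:
    x+=.002; manip.servo_line(list(V(x,-.16,.252)),vel=.04); f=manip.current_force(); print(round(x,3),f.round(1))
    if abs(f[0])>12: break
st()
shot("wrist","w2"); c=cam("wrist")
print(w2px(c,np.array([V(0,-.16,.27),V(-.0085,-.16,.27)])))
```

```text
6.68 [ 0.4897 -0.2239  0.2386] F [ 0.5  0.2 -0.3] gap 0.0006
 7.31 [ 0.5271 -0.2263  0.2429] F [0.7 0.5 0.2] gap 0.0004
 8.04 [ 0.5614 -0.2288  0.252 ] F [-0.1 -0.2  0.4] gap 0.0005
-0.024 [-0.7 -0.7  0. ]
-0.022 [-2.8  0.7  1.6]
-0.02 [-9.   3.2  6. ]
-0.018 [-13.6   3.3   9.6]
 9.04 [ 0.5647 -0.2292  0.2519] F [-13.6   3.3   9.6] gap 0.0006
[[254.99221701 222.22290359]
 [255.02075984 236.56136448]]
```

View pics/w2.png

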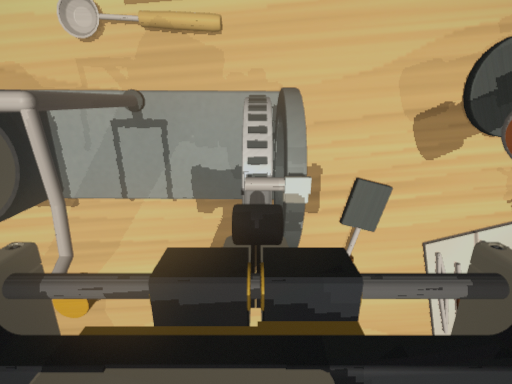

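The knob is at (257,224) against a predicted upright position of (255,222), the pointer lines up with the white mark, and the force surged at the stop. The collar is locked, so I'll back off and go over the basket.

Run:
```python
from h import *
manip.servo_line(list(V(-.07,-.16,.252)),vel=.15)
manip.servo_line(list(V(-.10,-.16,.36)),vel=.3); st()
manip.move_pose([.46,.08,.38],list(Q(.1)))
effector.open_jaws()
manip.move_pose([.579,.283,.28],list(Q(.43))); st()
shot("wrist","w3"); c=cam("wrist"); z=R.from_euler('z',.43)
P=z.apply([[0,0,.15],[0,.048,.15],[0,-.048,.15],[0,.06,.066],[0,-.06,.066],[0,0,0]])+[.579,.283,0]; print(w2px(c,P).round(1))
```

```text
10.12 [ 0.4884 -0.2235  0.3612] F [-0.4  0.4 -0.1] gap 0.0005
 13.74 [0.5796 0.2813 0.2808] F [ 0.2  0.3 -0.6] gap 0.0917
[[255.6 183.5]
 [255.5 137.6]
 [255.7 225.1]
 [255.2 120.3]
 [255.5 208.3]
 [255.3 157.4]]
```

View pics/w3.png

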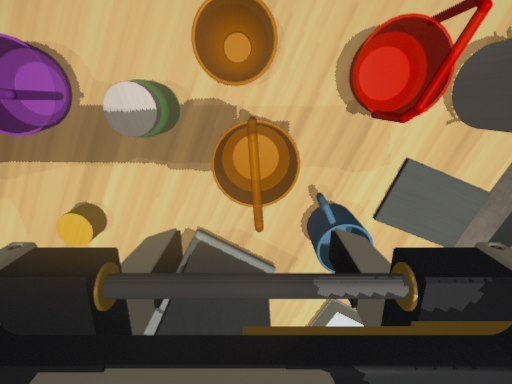

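The wrist view shows the bar from (253,122) to (259,228). The centre is within 1 mm of the estimate and the yaw is about 0.06 rad more, so I'll use 0.48. Grasping and lifting.

Run:
```python
from h import *
manip.servo_line([.579,.283,.19],list(Q(.48)),vel=.2)
manip.servo_line([.579,.283,.132],vel=.1); st("down")
effector.close(35); st("closed")
manip.servo_line([.579,.283,.15],vel=.04); st("lift1")
if manip.current_finger_gap()>.006:
    manip.servo_line([.579,.283,.30],vel=.12); st("lift2")
    manip.servo_line([.45,.25,.30],vel=.12); st("fwd")
    manip.servo_line(list(V(-.16,0,.285)),list(Q(X[2])),vel=.12); st("front")
    manip.sleep(.5); st()
shot("scene","s4",(170,120,340,280),3.5)
shot("wrist","w4")
```

```text
down 15.12 [0.5795 0.2832 0.1325] F [-0.5 -0.1 -0.1] gap 0.0919
closed 16.38 [0.579  0.2829 0.132 ] F [-0.3 -0.1  0.3] gap 0.0087
lift1 16.98 [0.579  0.283  0.1502] F [-0.1  0.9 -2.9] gap 0.0091
lift2 18.38 [0.5784 0.2828 0.2988] F [ 0.6  0.2 -3.2] gap 0.0086
fwd 19.64 [0.4507 0.2501 0.3001] F [-0.5 -0.3 -2.6] gap 0.0088
front 22.38 [ 0.4387 -0.0592  0.285 ] F [-1.4 -0.3 -3.2] gap 0.0087
 22.88 [ 0.4387 -0.0596  0.285 ] F [ 0.5 -0.9 -2.9] gap 0.0085
```

View pics/s4.png

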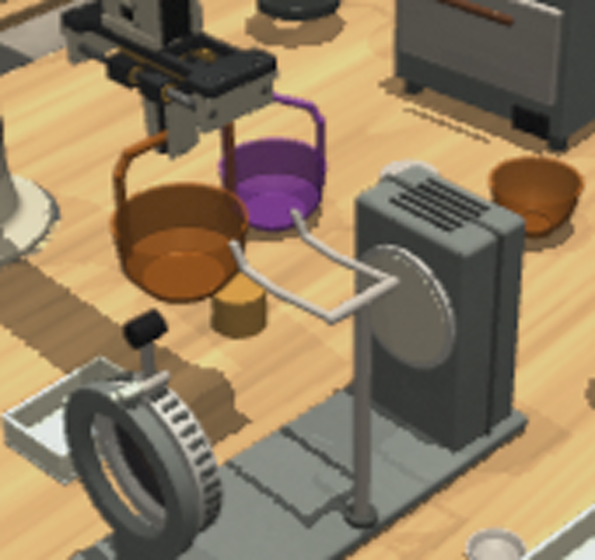

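View pics/w4.png

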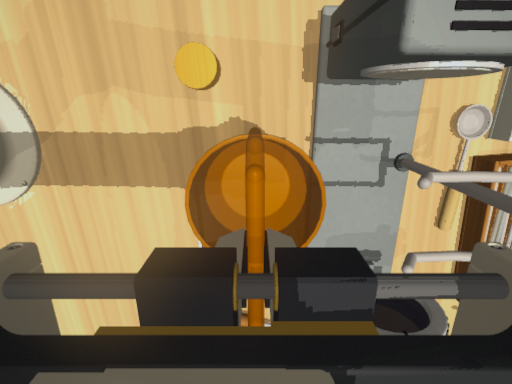

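The basket hangs level in the grip in front of the hook. The wrist view has the prong tips at (425,182) and (410,263), the bar-to-leg bend at about (255,172), and the rim's top edge at (256,133). Comparing those with predictions:

Run:
```python
from h import *
c=cam("wrist")
print("tips",w2px(c,np.array([V(-.048,.033,.264),V(-.048,-.033,.264)])).round(1))
t=manip.current_tool_pos(); B=t+[0,0,.018]; r=R.from_euler('z',X[2])
print("bar",w2px(c,B+r.apply([[0,.048,0],[0,.048,.005],[0,.06,-.084],[0,0,-.084],[0,0,-.15],[.06,0,-.084],[-.06,0,-.084]])).round(1))
e=R.from_quat(manip.current_tcp_rot()).as_matrix()[:,0]; print(np.arctan2(e[1],e[0]),X[2])
```

```text
tips [[427.2 183.6]
 [410.3 271.1]]
bar [[256.5 176.1]
 [256.6 178.6]
 [256.1 134.4]
 [256.  206.9]
 [255.9 185.2]
 [327.3 206.9]
 [184.7 206.9]]
-0.07219391849486827 -0.07219712233522708
```

Predictions agree to about 2 mm. Moving in and lowering with force feedback.

Run:
```python
from h import *
x=-.018
manip.servo_line(list(V(-.16,0,.276)),vel=.1)
manip.servo_line(list(V(x,0,.276)),vel=.07); manip.sleep(.3); st("over")
manip.servo_line(list(V(x,0,.243)),vel=.05); st("low")
z=.243
while z>.226:
    z-=.0015; manip.servo_line(list(V(x,0,z)),vel=.03)
    f=np.mean([(manip.sleep(.04),manip.current_force())[1] for _ in range(3)],0); print(round(z,4),f.round(1))
    if f[2]>-.3: break
st("set")
shot("scene","s5",(170,120,340,280),3.5)
```

```text
over 25.7 [ 0.5802 -0.0698  0.276 ] F [-0.2  0.2 -2.7] gap 0.0088
low 26.51 [ 0.5805 -0.0699  0.2431] F [ 0.   0.3 -1.7] gap 0.009
0.2415 [-0.3  0.2 -2.8]
0.24 [-0.1  0.1 -2.7]
0.2385 [-0.3 -0.4 -2.8]
0.237 [-0.4 -0.  -3.4]
0.2355 [-0.3 -0.3 -2.7]
0.234 [-0.2  0.3 -3. ]
0.2325 [ 0.4  0.2 -3. ]
0.231 [-3.2  0.7  5.6]
set 29.51 [ 0.5804 -0.0699  0.232 ] F [-3.5  0.1  6.2] gap 0.0086
```

View pics/s5.png

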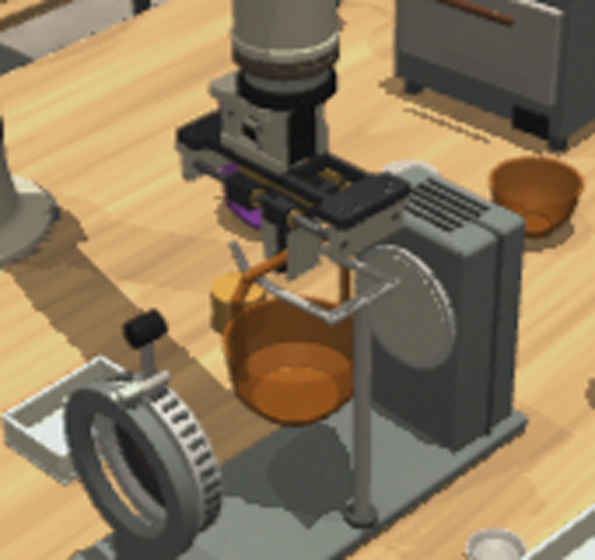

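The bar rests on both prongs at the expected height. Easing the press, releasing and lifting away.

Run:
```python
from h import *
manip.servo_line(list(V(-.018,0,.2322)),vel=.03); manip.sleep(.15); st("eased")
effector.open_jaws(); st("open"); manip.sleep(.4); st()
manip.servo_line(list(V(-.018,0,.30)),vel=.08); st("up")
manip.servo_line(list(V(-.06,0,.42)),vel=.2); manip.sleep(1.5); st("clear")
shot("scene","s6",(170,120,340,280),3.5); shot("wrist","w6")
```

```text
eased 29.96 [ 0.5805 -0.0699  0.2322] F [-0.2  0.8  0.3] gap 0.0085
open 31.32 [ 0.5803 -0.0698  0.2322] F [-0.7  1.2  0.5] gap 0.0915
 31.72 [ 0.5803 -0.0699  0.2322] F [0.4 1.  0.1] gap 0.0916
up 32.72 [ 0.5799 -0.0698  0.2994] F [ 0.1 -0.2 -0.7] gap 0.092
clear 35.0 [ 0.5384 -0.0668  0.42  ] F [ 0.9 -0.2  0.1] gap 0.0918
```

View pics/s6.png

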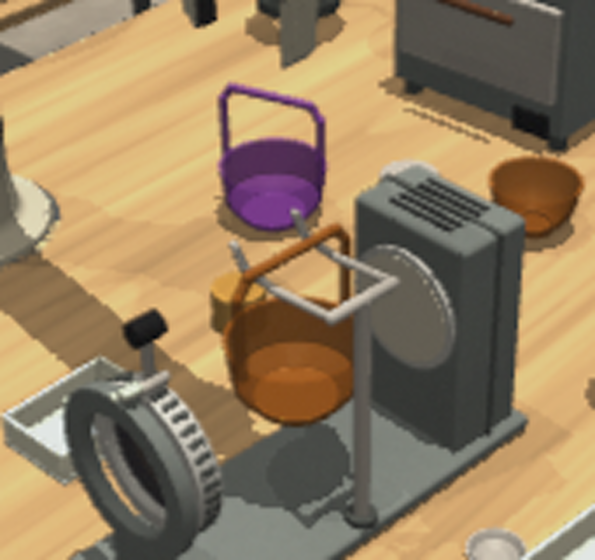

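View pics/w6.png

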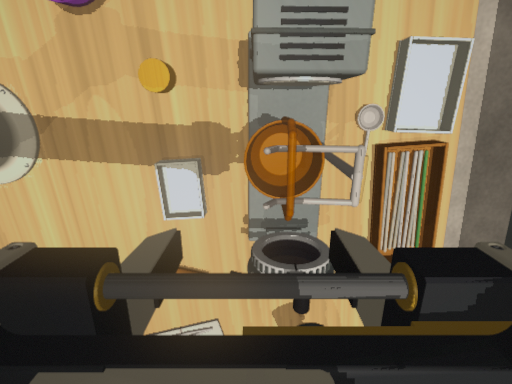

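The basket hangs upright across both prongs. In the wrist view the bar is at u≈290, between the tips at 267 and the crossbar at 360. The collar lever is upright at its mark. I'll check that nothing is still moving, then hand in.

Run:
```python
from h import *
c=cam("wrist"); print("pred tips, bar ends, mid",w2px(c,np.array([V(-.048,.033,.264),V(-.048,-.033,.264),V(-.018,.048,.25),V(-.018,-.048,.25)])).round(1))
a=viewer.get_image("scene").astype(int); manip.sleep(.3); b=viewer.get_image("scene").astype(int)
d=abs(a-b)[120:280,170:340]; print("diff",d.mean(),(d.max(2)>40).sum()); st()
manip.hand_in()
```

```text
pred tips, bar ends, mid [[266.6 150.6]
 [266.  206.4]
 [292.7 135.4]
 [289.6 213.8]]
diff 0.528578431372549 0
 35.5 [ 0.5384 -0.0669  0.42  ] F [ 0.3  0.6 -0.1] gap 0.0919
the job is handed in; nothing more can be done
```

The job was handed in at 35.5 s of the 61 s allowed: the collar is locked and the basket is hanging on the hook. `hand_in` gives no verdict, so this rests on my own checks.

- **Collar:** I pushed the knob with the shut fingers until the force surged at the stop. In the pictures the knob is within about 3 px of its upright position, and the pointer lines up with the white mark.
- **Basket:** I gripped it by the middle of the bar, carried it round the front of the lamp house, and lowered it onto both prongs until the force showed they carried it. It touched down at the expected height, and the press peaked at about 9 N, well under the 40 N limit.
- **Final position:** The bar sits about 18 mm in front of the seat, on purpose, so the opening fingers would clear the rear crossbar; up to 40 mm is allowed. It sits within a few mm of centre between the prongs.
- **Last check:** Two pictures 0.3 s apart showed no movement. The gripper was open and clear of everything, with about 0 N on the wrist.
- **Disagreement:** One prong tip read 4–8 px off its prediction in two wrist views. I put this down to its rounded shape and did not follow it up.
- **Bystanders:** None looked shifted in the views I took, but I did not measure them.

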